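# Plug the water filter's bleed port with tongs

### The job

Use the sprung tongs to take the clean stopper with the slim round stem from the drip rack and press it fully home in the port on top of the water filter, setting it with a firm push of about 12 N held for a moment: the sprung block then gives a few mm, but must never be driven onto its stop (about 18 N). Then stand the tongs back in their stand; do not touch the stopper with the gripper itself, and leave the other caps, the jar and the bottle where they are.

Things in the scene. Friction and masses are not known exactly. Their poses are not given: they have to be found in the camera images.
- tongs: steel sprung tongs, upright, bow on top, 101 mm tall, 90 g. Origin midway between the tip ends (bottom), z up, jaws at +y and -y closing along y. Jaw: flat grip plate 22 mm wide (x) from 38 to 84 mm up, hinged 98 mm up; below 36 mm at most 17 mm wide, spread 54 mm over all in y when free. Above the plates a slim neck and bow, 22 x 22 mm. Tips V-shaped, 12 mm tall, about 30 mm apart when free
- tongs_grip (a point): where to grip: on the tongs' centre line, 64 mm above the tip ends, squeezing along their y. Outer width here 47 mm free, 38 mm closed on the stopper's stem. Spring force per jaw about 4 N to begin, 7 N at 44 mm, 14 N at 38 mm: held at about 44 mm the tongs stay in the gripper with their tips some 20 mm apart, squeezed further the tips close
- stand: black plastic tongs stand fixed to the table: base 90 x 120 x 6 mm, on it an open pocket 22 mm (x) by 62 mm (y) inside, walls 4 mm thick, rim 36 mm above the table. The tongs stand in it, their x and y along the stand's (or turned half round). Origin on the table under the pocket's centre
- stand_in (a point): centre of the pocket's floor, 6 mm above the table; tongs standing here have their origin within 1 mm of its level
- rack: white drip rack fixed to the table, a plate 70 x 180 mm whose top is 48 mm above the table, with three 24 mm holes in a row along its y at -58, 0 and +58 mm; the stopper and the two caps hang in the holes in any order. Origin on the table under its centre
- rack_top (a point): centre of the rack plate's top face, 48 mm above the table
- plug: the stopper: grey plastic, round, about 40 g. Flange 34 mm across, 4 mm thick; origin at the centre of its underside, z up. Above it a slim 12 mm round stem, top 20 mm above the origin. Below it a 14 mm shank to -13 mm, then a bulge of 18.4 mm diameter (-16 to -18 mm) tapering to a 12 mm foot at -30 mm. The tongs' tips may rest on the flange to push
- cap_low: bystander in the rack: grey cap with the same flange but a low wide knob (24 mm diameter, top 9 mm above the flange's underside). Origin at the centre of the flange's underside
- cap_square: bystander in the rack: grey cap with the same flange but a square head (20 x 20 mm, top 12 mm above the flange's underside). Origin at the centre of the flange's underside
- filter: short white water filter canister fixed to the table, 100 mm in diameter with two short side pipes reaching 72 mm from its axis, and a white square block 58 x 58 mm on top. Origin on the table under its axis
- port_mouth (a point): centre of the round 20.4 mm port in the block's flat top, level with that top (105 mm above the table at rest), rides with the block; z up. Fully home the stopper's flange lies flat here, its origin at this point. A light sprung clip 14 mm inside rubs on the tapered foot and bulge over the last 10 mm (a few newtons, at most about 8) and holds the stopper in
- port (a joint): how far the sprung block is pressed down (m): 0 at rest, stop at 0.005. About 1 N to start, then 3.5 N per mm: 12 N presses it 3.1 mm, 17.5 N 4.7 mm. Set the stopper with 9 N (2.3 mm) at the least, for half a second, and stay under 17 N. Springs up again when let go
- jar: bystander: amber jar with a black lid, 70 mm in diameter, 90 mm tall, origin under its centre
- bottle: bystander: clear bottle with a white cap, 60 mm in diameter, 150 mm tall, origin under its centre

How it is judged:
On the way, in this order (a step that is already met when the one before it is completed fails the run):
1. the stopper is lifted clear of the rack in the tongs (contact force between tongs and plug above 0.5 N and z of plug in the frame of rack_top above 0.035 m), for 0.2 s.
2. the stopper is pressed fully home in the filter's port with a firm push (the block pressed down by more than 2.2 mm, 9 N) (horizontal distance between plug and port_mouth below 0.003 m and z of plug in the frame of port_mouth below 0.0015 m and angle between plug's own z axis and vertical below 0.1 rad and value of joint port above 0.0022 m), for 0.2 s.
At the end, for the whole second after the job is handed in: stopper in the port, centred within 3 mm, flange within 1.5 mm of the block's top, level within 0.1 rad; block up again within 2 mm; tongs free and upright (0.3 rad) in the stand's pocket, origin within 15 mm of its centre and under 8 mm above its floor; all at rest (horizontal distance between plug and port_mouth below 0.003 m and z of plug in the frame of port_mouth between -0.003 and 0.0015 m and angle between plug's own z axis and vertical below 0.1 rad and value of joint port below 0.002 m and horizontal distance between stand_in and tongs below 0.015 m and z of tongs in the frame of stand_in below 0.008 m and angle between tongs's own z axis and vertical below 0.3 rad and linear speed of each of tongs, plug below 0.02 m/s); the robot touches nothing.
It fails at once if the gripper's fingers or the arm touch the stopper (contact force between any of the fingers, the arm and plug above 0.5 N).
It fails at once if the sprung block is driven down onto its stop (over 17.5 N), or the filter is knocked hard (value of joint port above 0.0047 m or contact force between filter and anything else above 60 N).
It fails at once if a cap, the jar or the bottle is moved by more than 10 mm (distance of any of cap_low, cap_square, jar, bottle from where it was at the start of the episode above 0.01 m).
It also fails if it takes over 64 s, if anything falls off the work surface, if the arm or the gripper's body presses on something with over 40 N, if the wrist force passes 120 N, or if a joint passes its speed limit or range.

### The arm

A 7-joint arm with a two-finger parallel gripper is mounted at the origin on the work surface. World frame = base frame: x ahead of the robot, y to its left, z up, the work surface at z = 0. Lengths are in m, angles in rad, forces in N, time in s.
With the tool pointing down it reaches from about 0.425 to 0.925 m from the base axis. Payload 6.8 kg.
Tool frame: the origin (TCP) lies at the very end of the fingers, on their centre line; the grasp point (between the pads) lies 19 mm behind it (r.tcp_to_grasp is the distance from the TCP to the grasp point, in m); z points along the fingers, y is the line along which they close (so a half turn about z gives the same grasp; the last joint's range is limited). The gripper opens to 85 mm and grips with 20 to 120 N. Pads are 22 mm wide; open, the fingers measure 114 mm over their backs; the gripper's body (76 mm by 85 mm) begins 54 mm behind the grasp point. The pads swing forward as they close: fully open they stand 13 mm farther back than shut.
Start: joints at [1.184, 0.477, 0.022, 1.555, -0.011, 1.109, -0.083], TCP at [0.186, -0.649, 0.205] pointing down, gripper open.
Joint ranges: [-2.96, 2.96], [-0.34, 2.1], [-1.41, 1.46], [0.24, 2.44], [-1.37, 4.51], [0.17, 1.92], [-2.96, 2.96]. Speed limits (rad/s): [2.39, 2.39, 3.14, 3.14, 3.14, 3.14, 3.14].

### API

Orientations are given as a rotation vector (axis times angle).
In Python, from bench import r gives the robot as it stands.
- The arm moves only by the tool step_arm, never from a script. Its argument "moves" is a list of rows, each a list of 7 numbers: the shift along the tool's x, y, z in mm, then the turn, a rotation vector about the tool's x, y, z in rad, then the finger opening in mm, from 0 to 85.4. A call has 1 to 8 rows; each row is the pose to reach, as a shift and turn from the pose commanded when the call began, along the tool's axes at that moment; what a row does not reach only later rows make up. A row lasts 1/10 s, in which the tool goes at most 50 mm and 8.59 degrees, less where a joint would pass 70% of its speed; a pose out of reach is approached as far as the arm can. A call with a gripper value outside its range is refused whole. The fingers move at their own pace and stop on an object; "grip_force" is the grip in N (left out, the last holds). Time passes only in rows, so rows that repeat a pose let the fingers close. It gives the time, the measured TCP pose, the force, the opening and the grip force at its end, in the units of the state.
- r.get_obs(): the state, without advancing time (a new reading comes with each control period).
- r.grab_frame(name): name is "side" or "top"; returns a dict with "image" (384x512x3 uint8, red, green, blue), "depth" (384x512 float32, m along the optical axis (not along the pixel's ray), 0 where there is no reading), "mtx" (3x3 intrinsics, pixels), "rvec" (rotation vector, rad) and "tvec" (3), from world to camera coordinates, as OpenCV has them. Camera axes: x right, y down, z forward; pixel columns grow to the right and rows downward; lengths in m; the calibration is good to about 2 mm. A picture is of the moment at which its call begins.
- r.hand_in(): hands the job in; it is judged then, once.
The state is a dict: "clock": time; "joints": joint angles; "qvel": joint speeds; "tau": joint torques, N m; "tcp_pos": TCP position; "orientation": TCP orientation; "contact_force": force on the tool from outside, world axes, zero at the start; "moment": the same for the moment, N m; "grip_width": finger opening in m; "gripper_force": force on a finger pad.
Only numpy, scipy, OpenCV 4.12 (cv2) and the standard library are available. Lean on these libraries where they do the work, as an engineer would, in place of code of your own. Each camera call takes 0.05 s, during which the arm holds its last target. There are 200 camera calls.

## Working session

There is one attempt and no reset: what is moved stays moved. The work goes in short steps, Python scripts to look and compute and a tool call to move; the robot and the scene stay as the last step left them, time stands still between calls to the robot, and variables do not carry over. Pictures are saved under pics/ and viewed, at most 10 in all, crops included, and the job is handed in when it is done.

Besides the shell and the picture viewer there is one more tool, called after "Request:" as name(argument=value, ...) on one line, values as JSON. step_arm: Moves the arm, as the interface text tells. Its arguments: {"type":"object","properties":{"moves":{"type":"array","items":{"type":"array","items":{"type":"number"}}},"grip_force":{"type":"number"}},"required":["moves"]}

```bash
ls; mkdir -p pics; cat > h.py <<'E'
import numpy as np,cv2
from bench import r
def world(f):
    d=f["depth"];K=f["mtx"];R=cv2.Rodrigues(np.array(f["rvec"],float))[0];t=np.array(f["tvec"],float).ravel()
    v,u=np.mgrid[:d.shape[0],:d.shape[1]]
    P=np.stack([(u-K[0][2])/K[0][0]*d,(v-K[1][2])/K[1][1]*d,d],-1)
    W=(P-t)@R; W[d==0]=np.nan
    return W
def save(f,n): cv2.imwrite("pics/"+n+".png",cv2.cvtColor(f["image"],cv2.COLOR_RGB2BGR))
E
python3 - <<'E'
from h import *
for n in("top","side"):
    f=r.grab_frame(n);save(f,n+"0");np.savez("pics/"+n+"0.npz",**f)
print(r.get_obs())
E
```

```text
pics
{'clock': 0.1, 'joints': array([ 1.18388484,  0.47773614,  0.0223387 ,  1.55630866, -0.01150689,
        1.10930797, -0.08310467]), 'qvel': array([ 2.11380850e-03, -2.40470796e-03,  9.57401508e-06, -3.54763223e-03,
       -5.79637547e-04, -7.47990521e-04,  1.06769718e-03]), 'tau': array([ 4.81621057e-03, -5.97756422e+01,  1.61371775e+00, -2.81953794e+01,
        1.27825429e-02,  5.00193695e-03,  2.88025501e-05]), 'tcp_pos': array([ 0.18560798, -0.64839934,  0.2044289 ]), 'orientation': array([-3.10953004e+00, -4.36342233e-01,  5.27512501e-04]), 'contact_force': array([0.07554592, 1.21327252, 0.22405069]), 'moment': array([-0.02107815, -0.03305337,  0.00892122]), 'gripper_force': 0.0, 'grip_width': 0.08577314870357929}
```

View pics/top0.png

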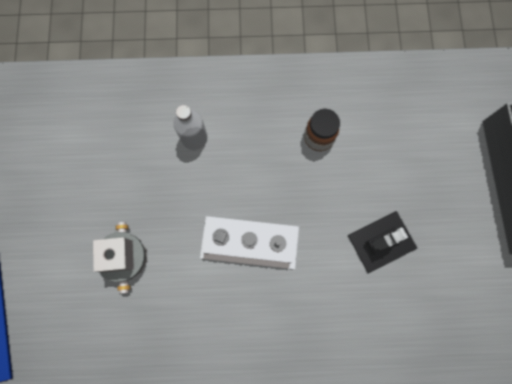

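View pics/side0.png

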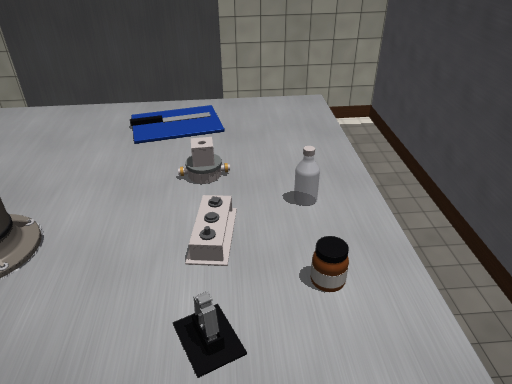

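Top view: filter block at (110,254), rack around (250,243) with the tall-stemmed stopper apparently at (278,243), tongs in the stand at about (385,242). The side view agrees: the stopper is nearest the tongs, at (207,230).

```bash
python3 - <<'E'
from h import *
for n in("top","side"):
    f=dict(np.load(f"pics/{n}0.npz"));W=world(f);R=cv2.Rodrigues(f["rvec"])[0];print(n,"cam",(-R.T@f["tvec"].ravel()).round(3),f["mtx"][0])
    X,Y,Z=W[...,0],W[...,1],W[...,2];im=f["image"].astype(int)
    def rect(m,l):
        p=W[m];
        if len(p)<5: print(l,len(p));return
        rr=cv2.minAreaRect(p[:,:2].astype(np.float32)*1000);print(l,len(p),"med",np.median(p,0).round(4),"rect",np.round(rr[0],1),np.round(rr[1],1),round(rr[2],1))
    v,u=np.mgrid[:384,:512]
    def roi(a,b,c,d): return (u>=a)&(u<=b)&(v>=c)&(v<=d)
    if n=="top":
        rk,fl,st=roi(195,305,205,275),roi(85,150,215,300),roi(340,425,205,280)
    else:
        rk,fl,st=roi(180,245,185,265),roi(175,235,130,185),roi(165,250,285,375)
    rect(rk&(abs(Z-.048)<.004),"rack plate"); rect(fl&(abs(Z-.105)<.004),"block")
    rect(rk&(Z>.0585),"stem"); rect(st&(Z>.1),"tongs top"); rect(st&(Z>.06)&(Z<.085),"tongs plates");rect(st&(Z>.06),"tongs all"); rect(st&(abs(Z-.006)<.003),"standbase"); rect(st&(abs(Z-.036)<.004),"pocket rim")
    dark=im.sum(2)<150
    rect(st&dark&(abs(Z)<.02),"dark stand"); rect(fl&dark&(Z>.085)&(u<128),"port hole")
    hi=rk&(Z>.0505);k,lab,s,c=cv2.connectedComponentsWithStats(hi.astype(np.uint8))
    for i in range(1,k):
        if s[i,4]>8: p=W[lab==i];print("  knob",s[i,4],c[i].round(1),p.mean(0).round(4),p[:,2].max().round(4), cv2.minAreaRect(p[:,:2].astype(np.float32)*1000)[0])
E
```

```text
top cam [ 0.42  -0.009  0.916] [429.77352558   0.         257.88753787]
rack plate 2533 med [0.5075 0.0031 0.0488] rect [509.3   4.6] [180.1  70.4] 81.7
block 905 med [0.4846 0.2665 0.1052] rect [485.3 266.5] [58.2 59.4] 3.2
stem 150 med [0.5132 0.056  0.0608] rect [508.1   7.7] [131.8  22.4] 80.2
tongs top 119 med [ 0.5014 -0.2754  0.1072] rect [ 501.5 -276.1] [21.4 18.6] 24.5
tongs plates 62 med [ 0.4922 -0.255   0.0722] rect [ 492.1 -255. ] [21.9  4.6] 23.7
tongs all 332 med [ 0.499  -0.2683  0.0955] rect [ 500.5 -273.7] [22.  45.6] 24.1
standbase 2173 med [ 0.4976 -0.2751  0.0062] rect [ 500.6 -280.8] [188.8 158.8] 88.1
pocket rim 136 med [ 0.502  -0.2599  0.0372] rect [ 501.4 -275.7] [29.6 70.2] 24.1
dark stand 613 med [ 0.4807 -0.2856  0.0073] rect [ 493.9 -286.9] [ 59.1 100. ] 23.5
port hole 0
  knob 222 [219.9 236.5] [0.5171 0.0617 0.0563] 0.064 (517.6478881835938, 61.89704513549805)
  knob 227 [248.5 239.7] [0.5089 0.0047 0.0551] 0.0618 (509.7317810058594, 4.677118301391602)
  knob 230 [277.1 242.8] [ 0.5009 -0.0523  0.0549] 0.0713 (501.4400329589844, -51.32585525512695)
sid
[... 392 characters left out ...]
s 191 med [ 0.507  -0.2958  0.0712] rect [ 500.9 -276.9] [22.2 49.2] 24.0
tongs all 538 med [ 0.5042 -0.2878  0.0923] rect [ 501.  -276.9] [22.6 49.1] 23.7
standbase 2124 med [ 0.4981 -0.2954  0.0058] rect [ 507.2 -258.5] [153.1 172.6] 22.8
pocket rim 210 med [ 0.4983 -0.2947  0.0355] rect [ 500.8 -276.3] [30.6 71.6] 24.2
dark stand 2251 med [ 0.4996 -0.2973  0.0059] rect [ 500.8 -276.7] [ 89.6 120.3] 23.8
port hole 0
  knob 108 [214.8 201.1] [0.5168 0.0581 0.0562] 0.0626 (520.17578125, 61.99477005004883)
  knob 116 [211.2 216.6] [0.5086 0.001  0.0547] 0.0597 (508.3216857910156, 0.9443016052246094)
  knob 143 [207.  232.9] [ 0.5001 -0.056   0.0558] 0.0698 (500.6748046875, -54.85393524169922)
```

```bash
cat >> h.py <<'E'
from scipy.spatial.transform import Rotation as Ro
def go(x,y,z,yaw):
    "shift (mm) and turn, tool axes, to TCP x,y,z (m), tool down, tool y at yaw deg"
    o=r.get_obs();p=np.array(o["tcp_pos"]);R=Ro.from_rotvec(o["orientation"]);a=np.radians(yaw)
    ty=np.array([np.cos(a),np.sin(a),0]);tz=np.array([0,0,-1.]);G=Ro.from_matrix(np.c_[np.cross(ty,tz),ty,tz])
    y=[0,0,0];s=R.inv().apply(np.array([x,y_:=0,z])-p) if False else R.inv().apply(np.array([x,Y(y_in),z])-p) if False else None
E
python3 - <<'E'
s=open('h.py').read()
s=s[:s.index('    y=[0,0,0]')]+'''    print("shift mm",(R.inv().apply(np.array([x,y,z])-p)*1000).round(1),"turn",(R.inv()*G).as_rotvec().round(4),"| tcp",p.round(4),"F",np.round(o["contact_force"],2),"w",round(o["grip_width"]*1000,1),"t",round(o["clock"],2))
'''
open('h.py','w').write(s)
E
python3 - <<'E'
from h import *
for n in("top","side"):
    f=dict(np.load(f"pics/{n}0.npz"));W=world(f);X,Y,Z=W[...,0],W[...,1],W[...,2]
    m=(abs(X-.501)<.025)&(abs(Y+.053)<.025)
    for lo in(.056,.060,.064):
        p=W[m&(Z>lo)];print(n,lo,len(p),p.mean(0).round(4),p.min(0).round(4),p.max(0).round(4),cv2.minAreaRect(p[:,:2].astype(np.float32)*1000)[:2])
    p=W[m&(Z>.050)&(Z<.0545)];print("flange",p.mean(0).round(4),cv2.minEnclosingCircle(p[:,:2].astype(np.float32)*1000))
    m=(abs(X-.485)<.026)&(abs(Y-.266)<.026)&(Z<.1)
    p=W[m];print("hole",len(p))
    m=(abs(X-.485)<.02)&(abs(Y-.266)<.02)&(f["image"].sum(2)<300); vu=np.argwhere(m).mean(0);print("dark",m.sum(),vu)
    K=f["mtx"];R=cv2.Rodrigues(f["rvec"])[0];c=-R.T@f["tvec"].ravel();d=R.T@np.linalg.inv(K)@[vu[1],vu[0],1];print("port",c+d*(.105-c[2])/d[2])
go(.5008,-.2766,.2,-66)
E
```

```text
top 0.056 37 [ 0.5001 -0.0515  0.0667] [ 0.4927 -0.06    0.056 ] [ 0.5084 -0.0382  0.0713] ((501.44537353515625, -48.75236511230469), (13.900822639465332, 20.852733612060547))
top 0.06 32 [ 0.5002 -0.0525  0.0683] [ 0.4952 -0.0575  0.061 ] [ 0.5053 -0.0474  0.0713] ((500.2941589355469, -52.4513053894043), (10.05078125, 10.122933387756348))
top 0.064 29 [ 0.5006 -0.0526  0.069 ] [ 0.4952 -0.0575  0.0659] [ 0.5053 -0.0474  0.0713] ((500.2941589355469, -52.4513053894043), (10.05078125, 10.122933387756348))
flange [ 0.5007 -0.0541  0.0519] ((501.05755615234375, -54.315067291259766), 32.52185821533203)
hole 82
dark 34 [253.55882353 110.35294118]
port [0.48614845 0.26294651 0.105     ]
side 0.056 41 [ 0.4997 -0.0547  0.0646] [ 0.4939 -0.0601  0.0571] [ 0.5051 -0.0472  0.0698] ((499.7357482910156, -53.4456787109375), (10.784969329833984, 11.407876968383789))
side 0.06 34 [ 0.4998 -0.0544  0.0659] [ 0.494  -0.0601  0.0602] [ 0.5051 -0.0472  0.0698] ((500.1349792480469, -53.165931701660156), (9.838605880737305, 11.418304443359375))
side 0.064 24 [ 0.4998 -0.0536  0.0676] [ 0.4944 -0.0595  0.0645] [ 0.5051 -0.0472  0.0698] ((499.96124267578125, -52.94068908691406), (9.838605880737305, 10.849237442016602))
flange [ 0.5001 -0.0563  0.052 ] ((499.3943176269531, -50.27824020385742), 24.378387451171875)
hole 99
dark 6 [141.5        202.33333333]
port [0.48724736 0.26971449 0.105     ]
shift mm [ 405.3 -270.7    4.8] turn [-0.0016 -0.     -0.1401] | tcp [ 0.1856 -0.6484  0.2044] F [0.08 1.21 0.22] w 85.8 t 0.1
```

Request:
step_arm(moves=[[405,-271,5,0,0,-0.14,85],[405,-271,5,0,0,-0.14,85],[405,-271,5,0,0,-0.14,85],[405,-271,5,0,0,-0.14,85],[405,-271,5,0,0,-0.14,85],[405,-271,5,0,0,-0.14,85],[405,-271,5,0,0,-0.14,85],[405,-271,5,0,0,-0.14,85]])

```text
clock: 0.9
tcp_pos: [0.4449, -0.3418, 0.201]
orientation: [-3.073, -0.653, 0.0]
contact_force: [0.5, -0.9, -0.2]
grip_width: 0.0851
gripper_force: 0.0
```

```bash
python3 -c "
from h import *
go(.5008,-.2766,.2,-66);print(r.get_obs()['joints'].round(3))"
```

```text
shift mm [ 77.6 -36.9   1. ] turn [-0.0002  0.0003 -0.0003] | tcp [ 0.4449 -0.3418  0.201 ] F [ 0.5  -0.88 -0.18] w 85.1 t 0.9
[ 0.679  0.302 -0.165  1.827  0.058  1.017 -0.662]
```

Request:
step_arm(moves=[[77,-37,1,0,0,0,85],[77,-37,1,0,0,0,85],[77,-37,1,0,0,0,85],[77,-37,1,0,0,0,85]])

```text
clock: 1.3
tcp_pos: [0.4995, -0.2777, 0.1998]
orientation: [-3.072, -0.656, 0.001]
contact_force: [-0.4, -0.6, -0.6]
grip_width: 0.0848
gripper_force: 0.0
```

```bash
python3 -c "
from h import *
go(.5008,-.2766,.051,-66)"
```

```text
shift mm [  1.7  -0.4 148.8] turn [-0.0006  0.0007  0.0021] | tcp [ 0.4995 -0.2777  0.1998] F [-0.37 -0.65 -0.56] w 84.8 t 1.3
```

Request:
step_arm(moves=[[1.5,-0.5,50,0,0,0,85],[1.5,-0.5,90,0,0,0,85],[1.5,-0.5,120,0,0,0,75],[1.5,-0.5,140,0,0,0,65],[1.5,-0.5,149,0,0,0,58],[1.5,-0.5,149,0,0,0,52],[1.5,-0.5,149,0,0,0,50],[1.5,-0.5,149,0,0,0,50]], grip_force=40)

```text
clock: 2.1
tcp_pos: [0.5014, -0.2783, 0.0526]
orientation: [3.072, 0.652, 0.003]
contact_force: [0.3, -0.6, 0.6]
grip_width: 0.05
gripper_force: 0.0
```

Request:
step_arm(moves=[[0,0,0,0,0,0,48],[0,0,0,0,0,0,46],[0,0,0,0,0,0,44],[0,0,0,0,0,0,44],[0,0,0,0,0,0,44],[0,0,0,0,0,0,44]])

```text
clock: 2.7
tcp_pos: [0.5009, -0.2774, 0.0515]
orientation: [3.073, 0.653, 0.001]
contact_force: [-1.3, 0.9, 3.6]
grip_width: 0.044
gripper_force: 3.1
```

```bash
python3 -c "
from h import *
go(.5008,-.2766,.2,-66)"
```

```text
shift mm [   0.3   -0.7 -148.5] turn [ 0.0003 -0.0004  0.0001] | tcp [ 0.5009 -0.2774  0.0515] F [-1.28  0.86  3.64] w 44.0 t 2.7
```

Request:
step_arm(moves=[[0,0,-3,0,0,0,43.5],[0,0,-10,0,0,0,43.5],[0,0,-25,0,0,0,43.5],[0,0,-50,0,0,0,43.5],[0,0,-80,0,0,0,43.5],[0,0,-105,0,0,0,43.5],[0,0,-110,0,0,0,43.5],[0,0,-110,0,0,0,43.5]])

```text
clock: 3.5
tcp_pos: [0.5012, -0.2778, 0.1626]
orientation: [3.071, 0.653, 0.003]
contact_force: [-0.1, -0.3, -0.4]
grip_width: 0.0438
gripper_force: 6.2
```

```bash
python3 - <<'E'
from h import *
go(.5002,-.0528,.165,-8.2);print(r.get_obs()['gripper_force'],r.get_obs()['joints'].round(3))
a,b=r.grab_frame("top"),r.grab_frame("side")
cv2.imwrite("pics/lift.png",cv2.cvtColor(np.vstack([cv2.resize(a["image"][170:320,300:460],None,fx=2.5,fy=2.5)[:290],cv2.resize(b["image"][190:350,150:310],None,fx=2.5,fy=2.5)])[:600],cv2.COLOR_RGB2BGR)) if 0 else cv2.imwrite("pics/lift.png",cv2.cvtColor(cv2.resize(b["image"][200:370,110:310],None,fx=3,fy=3),cv2.COLOR_RGB2BGR))
E
```

```text
shift mm [  90.5 -205.9   -2.7] turn [ 2.700e-03 -4.000e-04 -1.009e+00] | tcp [ 0.5012 -0.2778  0.1626] F [-0.09 -0.27 -0.45] w 43.8 t 3.5
6.184908309951425 [ 0.556  0.363 -0.2    1.839  0.087  0.945 -0.834]
```

View pics/lift.png

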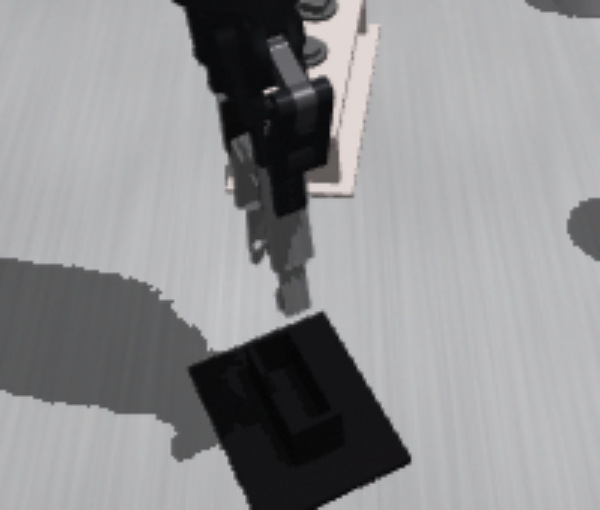

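The tongs hang straight in the gripper, and the pocket (crop ~(290,390)) is empty. I'll go over the stopper.

Request:
step_arm(moves=[[15,-34,-3,0,0,-0.14,43.5],[30,-68,-3,0,0,-0.28,43.5],[45,-103,-3,0,0,-0.42,43.5],[58,-132,-3,0,0,-0.56,43.5],[70,-160,-3,0,0,-0.7,43.5],[82,-186,-3,0,0,-0.84,43.5],[90,-206,-3,0,0,-0.96,43.5],[90.5,-206,-3,0,0,-1.009,43.5]])

```text
clock: 4.4
tcp_pos: [0.4984, -0.0485, 0.163]
orientation: [-2.362, -2.066, 0.001]
contact_force: [0.4, 0.2, -2.0]
grip_width: 0.0436
gripper_force: 6.2
```

Request:
step_arm(moves=[[0,0,0,0,0,0,43.5],[0,0,0,0,0,0,43.5],[0,0,0,0,0,0,43.5]])

```text
clock: 4.7
tcp_pos: [0.4991, -0.0532, 0.1636]
orientation: [-2.376, -2.054, 0.001]
contact_force: [-0.2, -0.1, -0.7]
grip_width: 0.0435
gripper_force: 6.2
```

```bash
python3 - <<'E'
from h import *
go(.5002,-.0528,.0995,-8.2)
for n in("top","side"):
    f=r.grab_frame(n);W=world(f);T=r.get_obs()["tcp_pos"];d=np.hypot(W[...,0]-T[0],W[...,1]-T[1])
    for a,b in((.10,.117),(.117,.13),(.13,.145)):
        p=W[(d<.04)&(W[...,2]>a)&(W[...,2]<b)]
        if len(p)>5: print(n,a,len(p),p.min(0).round(4),p.max(0).round(4),cv2.minAreaRect(p[:,:2].astype(np.float32)*1000))
    save(f,"ov"+n)
im=r.grab_frame("side")["image"];cv2.imwrite("pics/ov.png",cv2.cvtColor(cv2.resize(im[100:270,110:310],None,fx=3,fy=3),cv2.COLOR_RGB2BGR))
E
```

```text
shift mm [ 0.5  1.1 64.1] turn [-0.0011  0.0002 -0.0022] | tcp [ 0.4991 -0.0532  0.1636] F [-0.23 -0.15 -0.69] w 43.5 t 4.7
side 0.117 67 [ 0.4706 -0.0645  0.1181] [ 0.5233 -0.0409  0.1299] ((497.214599609375, -52.55292892456055), (17.6814022064209, 52.20078659057617), 79.61092376708984)
side 0.13 51 [ 0.4735 -0.0621  0.1302] [ 0.5221 -0.0443  0.1449] ((497.9408264160156, -54.229270935058594), (14.582448959350586, 47.79867935180664), 81.28528594970703)
```

View pics/ov.png

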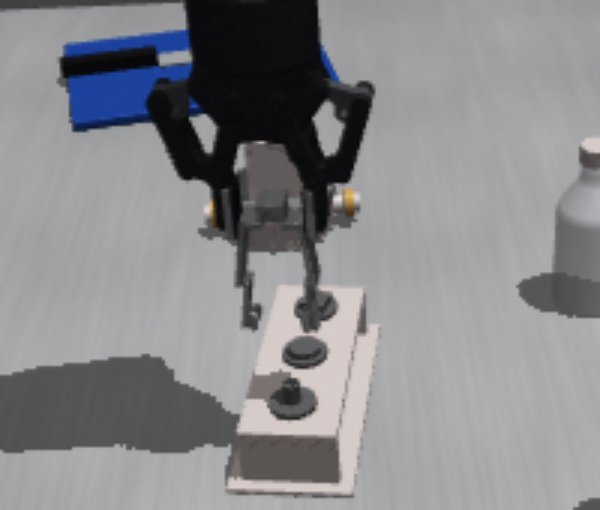

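The stem stands between the open tips (about 20 mm apart); I'll lower onto it, nudging 2 mm along tool y.

Request:
step_arm(moves=[[0.5,2,15,0,0,0,43.5],[0.5,2,30,0,0,0,43.5],[0.5,2,42,0,0,0,43.5],[0.5,2,50,0,0,0,43.5],[0.5,2,56,0,0,0,43.5],[0.5,2,60,0,0,0,43.5],[0.5,2,62.5,0,0,0,43.5],[0.5,2,62.5,0,0,0,43.5]])

```text
clock: 5.65
tcp_pos: [0.5016, -0.0522, 0.1017]
orientation: [2.374, 2.057, 0.0]
contact_force: [0.6, -0.0, -1.1]
grip_width: 0.0436
gripper_force: 6.2
```

Request:
step_arm(moves=[[0,0,0,0,0,0,42],[0,0,0,0,0,0,40],[0,0,0,0,0,0,38],[0,0,0,0,0,0,36],[0,0,0,0,0,0,35],[0,0,0,0,0,0,35],[0,0,0,0,0,0,35]], grip_force=50)

```text
clock: 6.35
tcp_pos: [0.5018, -0.0522, 0.1019]
orientation: [2.374, 2.057, 0.0]
contact_force: [0.0, -0.2, 1.9]
grip_width: 0.0365
gripper_force: 50.2
```

Request:
step_arm(moves=[[0,0,-3,0,0,0,35],[0,0,-8,0,0,0,35],[0,0,-16,0,0,0,35],[0,0,-28,0,0,0,35],[0,0,-42,0,0,0,35],[0,0,-56,0,0,0,35],[0,0,-70,0,0,0,35],[0,0,-80,0,0,0,35]])

```text
clock: 7.15
tcp_pos: [0.5022, -0.0522, 0.1836]
orientation: [2.373, 2.056, 0.002]
contact_force: [0.0, -0.6, -0.6]
grip_width: 0.0368
gripper_force: 50.2
```

Request:
step_arm(moves=[[0,0,-20,0,0,0,35],[0,0,-40,0,0,0,35],[0,0,-40,0,0,0,35]])

```text
clock: 7.45
tcp_pos: [0.5034, -0.0521, 0.2246]
orientation: [2.372, 2.054, 0.006]
contact_force: [1.3, 0.7, -0.8]
grip_width: 0.0364
gripper_force: 50.2
```

```bash
python3 - <<'E'
from h import *
go(.4852,.2663,.24,25)
f=r.grab_frame("side");W=world(f);T=r.get_obs()["tcp_pos"];d=np.hypot(W[...,0]-T[0],W[...,1]-T[1])
for z in np.arange(T[2]-.09,T[2]-.02,.006):
    p=W[(d<.05)&(W[...,2]>z)&(W[...,2]<z+.006)]
    if len(p)>3: print(round(z-T[2],3),len(p),p.min(0).round(4),p.max(0).round(4))
im=f["image"];cv2.imwrite("pics/held.png",cv2.cvtColor(cv2.resize(im[80:250,110:310],None,fx=3,fy=3),cv2.COLOR_RGB2BGR))
E
```

```text
shift mm [312.6 -63.4 -15.7] turn [ 0.0051  0.0014 -0.5794] | tcp [ 0.5034 -0.0521  0.2246] F [ 1.3   0.73 -0.84] w 36.4 t 7.45
-0.084 12 [ 0.4963 -0.0578  0.1401] [ 0.5086 -0.052   0.145 ]
-0.078 11 [ 0.4949 -0.0599  0.1461] [ 0.5089 -0.0536  0.1506]
-0.072 29 [ 0.4933 -0.0628  0.1514] [ 0.5095 -0.0465  0.1568]
-0.066 16 [ 0.4958 -0.0598  0.157 ] [ 0.5076 -0.0512  0.1625]
-0.06 4 [ 0.4982 -0.0588  0.1632] [ 0.5042 -0.057   0.1642]
-0.054 71 [ 0.4853 -0.0697  0.1697] [ 0.5185 -0.0429  0.175 ]
-0.048 42 [ 0.4873 -0.0684  0.175 ] [ 0.5167 -0.0485  0.1808]
-0.042 40 [ 0.4881 -0.0611  0.1811] [ 0.5154 -0.0527  0.1869]
-0.036 68 [ 0.487  -0.0616  0.1875] [ 0.5158 -0.0417  0.1927]
-0.03 19 [ 0.4876 -0.0613  0.1932] [ 0.5163 -0.0485  0.1984]
-0.024 17 [ 0.4877 -0.0613  0.1994] [ 0.5165 -0.0468  0.2047]
```

View pics/held.png

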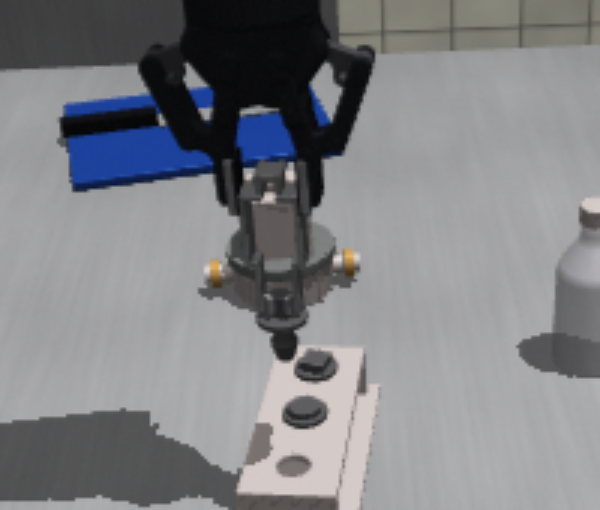

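The stopper hangs upright in the tongs (crop (282,320)), its hole in the rack is empty, and the caps are undisturbed. I'll carry it over the port.

Request:
step_arm(moves=[[25,-5,-10,0,0,0,35],[65,-13,-16,0,0,0,35],[110,-22,-16,0,0,0,35],[155,-31,-16,0,0,0,35],[200,-40,-16,0,0,0,35],[245,-49,-16,0,0,0,35],[285,-57,-16,0,0,0,35],[313,-62,-16,0,0,0,35]])

```text
clock: 8.3
tcp_pos: [0.4832, 0.2694, 0.2366]
orientation: [-2.37, -2.06, 0.002]
contact_force: [-0.7, 0.1, -2.3]
grip_width: 0.0363
gripper_force: 50.2
```

Request:
step_arm(moves=[[0,0,0,0,0,0,35],[0,0,0,0,0,0,35],[0,0,0,0,0,0,35],[0,0,0,0,0,0,35]])

```text
clock: 8.7
tcp_pos: [0.4851, 0.2647, 0.2372]
orientation: [2.376, 2.054, -0.002]
contact_force: [0.4, -0.2, -1.7]
grip_width: 0.0365
gripper_force: 50.2
```

```bash
cat > m.py <<'E'
from h import *
go(.4852,.2663,.20,-8.2);print(r.get_obs()["joints"].round(2))
f=r.grab_frame("side");save(f,"m%d"%(r.get_obs()["clock"]*100));W=world(f);T=r.get_obs()["tcp_pos"];d=np.hypot(W[...,0]-T[0],W[...,1]-T[1])
for z in np.arange(T[2]-.087,T[2]-.03,.006):
    p=W[(d<.03)&(W[...,2]>z)&(W[...,2]<z+.006)&(W[...,2]>.11)]
    if len(p)>3: print(round(z-T[2],3),len(p),p.min(0).round(4),p.max(0).round(4))
p=W[(d<.08)&(abs(W[...,2]-.105)<.003)];print("block",cv2.minAreaRect(p[:,:2].astype(np.float32)*1000))
im=f["image"];cv2.imwrite("pics/at.png",cv2.cvtColor(cv2.resize(im[80:200,140:280],None,fx=4,fy=4),cv2.COLOR_RGB2BGR))
E
python3 m.py
```

```text
shift mm [ 1.6 -0.1 37.2] turn [-0.0003  0.0012 -0.0022] | tcp [0.4851 0.2647 0.2372] F [ 0.39 -0.24 -1.68] w 36.5 t 8.7
[-0.07  0.32 -0.67  1.78  0.22  1.12 -0.95]
-0.081 11 [0.4779 0.2569 0.1565] [0.4883 0.2627 0.1619]
-0.075 16 [0.4756 0.2535 0.1628] [0.4915 0.2632 0.1683]
-0.069 13 [0.4761 0.2581 0.1685] [0.4895 0.2679 0.1739]
-0.063 9 [0.477  0.2555 0.1745] [0.4874 0.2631 0.1784]
-0.057 18 [0.4672 0.2465 0.1829] [0.4982 0.2656 0.1864]
-0.051 41 [0.4672 0.246  0.1865] [0.4981 0.2718 0.1914]
-0.045 26 [0.4686 0.2547 0.193 ] [0.4965 0.265  0.1981]
-0.039 38 [0.4688 0.2554 0.1989] [0.497  0.2715 0.2043]
-0.033 12 [0.4695 0.2551 0.2045] [0.4973 0.2753 0.21  ]
block ((485.1512756347656, 266.3467102050781), (56.45576477050781, 62.56901931762695), 2.404409885406494)
```

View pics/at.png

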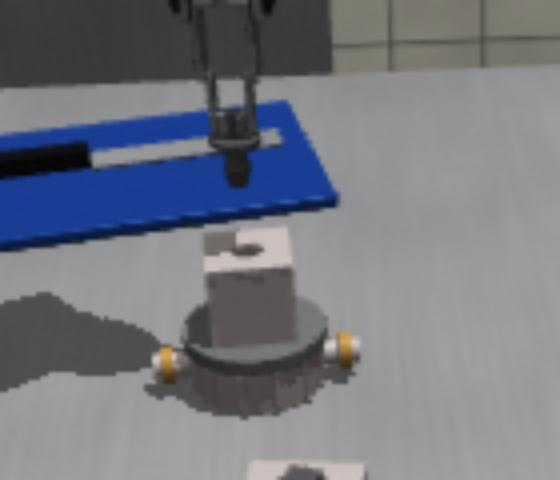

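The stopper is above and slightly left of and in front of the port hole (crop: foot (237,180), hole (248,249)). I'll shift about (+1.9, +2.6) mm in world and lower the foot into the mouth.

Request:
step_arm(moves=[[2.9,1.5,10,0,0,0,35],[2.9,1.5,22,0,0,0,35],[2.9,1.5,34,0,0,0,35],[2.9,1.5,42,0,0,0,35],[2.9,1.5,47,0,0,0,35],[2.9,1.5,50,0,0,0,35],[2.9,1.5,53,0,0,0,35],[2.9,1.5,53,0,0,0,35]])

```text
clock: 9.55
tcp_pos: [0.4867, 0.269, 0.1846]
orientation: [2.374, 2.057, -0.0]
contact_force: [0.6, 0.2, -1.0]
grip_width: 0.0362
gripper_force: 50.2
```

```bash
python3 m.py
```

```text
shift mm [ -2.9  -1.1 -15.4] turn [-0.0001  0.0001  0.0001] | tcp [0.4867 0.269  0.1846] F [ 0.6   0.21 -1.04] w 36.2 t 9.55
[-0.09  0.38 -0.66  1.83  0.27  1.02 -1.  ]
-0.075 13 [0.4765 0.2593 0.11  ] [0.4926 0.2688 0.1157]
-0.069 13 [0.4766 0.2608 0.1159] [0.4903 0.2699 0.1214]
-0.063 7 [0.4802 0.2616 0.1224] [0.4906 0.2658 0.1254]
-0.057 18 [0.47   0.2518 0.1282] [0.4994 0.2744 0.1338]
-0.051 36 [0.47   0.253  0.1338] [0.4994 0.2779 0.1394]
-0.045 20 [0.4711 0.2576 0.14  ] [0.4975 0.2685 0.1452]
-0.039 35 [0.4717 0.2576 0.1459] [0.498  0.2777 0.1517]
-0.033 13 [0.4722 0.2593 0.1519] [0.4985 0.275  0.1577]
block ((485.1901550292969, 265.1711730957031), (56.44468307495117, 62.33082580566406), 2.31467866897583)
```

View pics/at.png

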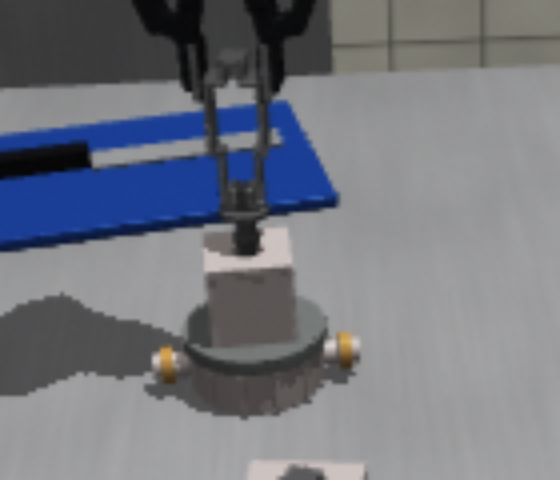

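The foot is in the hole mouth (crop (245,252)). I'll make a small correction and keep lowering while watching the force.

Request:
step_arm(moves=[[-1.4,0.8,2,0,0,0,35],[-1.4,0.8,5,0,0,0,35],[-1.4,0.8,8,0,0,0,35],[-1.4,0.8,11,0,0,0,35],[-1.4,0.8,13,0,0,0,35],[-1.4,0.8,13,0,0,0,35]], grip_force=70)

```text
clock: 10.2
tcp_pos: [0.4871, 0.2674, 0.1712]
orientation: [-2.374, -2.057, 0.001]
contact_force: [-0.9, -0.8, -1.0]
grip_width: 0.036
gripper_force: 57.0
```

Request:
step_arm(moves=[[0,0,2,0,0,0,35],[0,0,4,0,0,0,35],[0,0,6,0,0,0,35],[0,0,6,0,0,0,35]])

```text
clock: 10.6
tcp_pos: [0.4871, 0.2677, 0.1653]
orientation: [-2.374, -2.057, 0.0]
contact_force: [-0.7, 0.7, -1.0]
grip_width: 0.0363
gripper_force: 56.9
```

Request:
step_arm(moves=[[0,0,2,0,0,0,35],[0,0,4,0,0,0,35],[0,0,4,0,0,0,35],[0,0,4,0,0,0,35]])

```text
clock: 11.0
tcp_pos: [0.4871, 0.2673, 0.1612]
orientation: [-2.374, -2.057, 0.001]
contact_force: [-0.7, 0.2, -4.5]
grip_width: 0.0365
gripper_force: 56.8
```

Request:
step_arm(moves=[[0,0,1,0,0,0,35],[0,0,2,0,0,0,35],[0,0,2,0,0,0,35],[0,0,2,0,0,0,35]])

```text
clock: 11.4
tcp_pos: [0.4871, 0.2674, 0.1595]
orientation: [-2.374, -2.057, 0.001]
contact_force: [-0.4, -0.1, -3.0]
grip_width: 0.0359
gripper_force: 57.0
```

```bash
python3 - <<'E'
from h import *
go(.4870,.2673,.1558,-8.2)
p=lambda W,m:W[m]
f=r.grab_frame("top");W=world(f);d=np.maximum(abs(W[...,0]-.485),abs(W[...,1]-.266))
m=(d>.02)&(d<.027)&(abs(W[...,2]-.104)<.008);print("block top z",np.median(W[m],0),m.sum())
f=dict(np.load("pics/top0.npz"));W=world(f);m=(d>.02)&(d<.027)&(abs(W[...,2]-.104)<.008);print("rest z",np.median(W[m],0))
f=r.grab_frame("side");W=world(f)
for n,W in(("now",W),("rest",world(dict(np.load("pics/side0.npz"))))):
    m=(abs(W[...,0]-.485)<.027)&(W[...,1]<.248)&(W[...,1]>.238)&(abs(W[...,2]-.104)<.008);print(n,np.median(W[m],0),m.sum())
E
```

```text
shift mm [-0.2 -0.1  3.7] turn [-0.0004  0.0003  0.0001] | tcp [0.4871 0.2674 0.1595] F [-0.36 -0.06 -3.04] w 35.9 t 11.4
block top z [0.48238819 0.25703173 0.10527785] 310
rest z [0.48092562 0.25732892 0.10524018]
now [0.486979   0.24070529 0.10423235] 72
rest [0.48691136 0.24080475 0.10392286] 73
```

Request:
step_arm(moves=[[0,0,1,0,0,0,35],[0,0,1,0,0,0,35],[0,0,1,0,0,0,35]])

```text
clock: 11.8
tcp_pos: [0.4872, 0.2677, 0.1589]
orientation: [2.374, 2.057, -0.0]
contact_force: [-2.3, -0.3, 0.7]
grip_width: 0.036
gripper_force: 57.3
```

Request:
step_arm(moves=[[0,0,1,0,0,0,35],[0,0,1,0,0,0,35],[0,0,1,0,0,0,35]])

```text
clock: 12.1
tcp_pos: [0.4873, 0.2677, 0.158]
orientation: [-2.374, -2.057, -0.0]
contact_force: [-3.5, -0.5, 3.5]
grip_width: 0.0359
gripper_force: 57.6
```

Request:
step_arm(moves=[[-0.2,-0.8,0.5,0,0,0,35],[-0.2,-0.8,1,0,0,0,35],[-0.2,-0.8,1,0,0,0,35]])

```text
clock: 12.4
tcp_pos: [0.487, 0.2677, 0.1572]
orientation: [2.374, 2.057, 0.002]
contact_force: [-1.9, -0.9, 6.0]
grip_width: 0.036
gripper_force: 57.9
```

```bash
cat > z.py <<'E'
from h import *
go(.4865,.2673,.1558,-8.2)
f=r.grab_frame("top");W=world(f);R0=world(dict(np.load("pics/top0.npz")));d=np.maximum(abs(W[...,0]-.485),abs(W[...,1]-.266))
m=(d>.019)&(d<.026)&(abs(W[...,2]-.103)<.009)&(abs(R0[...,2]-.105)<.004);print("dz mm",np.mean((W-R0)[m][:,2])*1000,m.sum())
f=r.grab_frame("side");S=world(f);S0=world(dict(np.load("pics/side0.npz")))
m=(abs(S0[...,0]-.485)<.026)&(S0[...,1]<.25)&(S0[...,1]>.24)&(abs(S0[...,2]-.105)<.004)&(abs(S[...,2]-.103)<.009);print("side dz",np.mean((S-S0)[m][:,2])*1000,m.sum())
m=(abs(S[...,0]-.485)<.03)&(abs(S[...,1]-.266)<.03)&(f["image"].sum(2)<330)
for z in np.arange(.099,.13,.003):
    p=S[m&(S[...,2]>z)&(S[...,2]<z+.003)]
    if len(p)>2: print(z.round(3),len(p),p.min(0).round(4),p.max(0).round(4))
print(r.get_obs()["contact_force"].round(2))
E
python3 z.py
```

```text
shift mm [-0.5 -0.5  1.4] turn [ 0.0011 -0.0006 -0.    ] | tcp [0.487  0.2677 0.1572] F [-1.94 -0.89  6.02] w 36.0 t 12.4
dz mm -1.7780409747113708 292
side dz -1.8824910757593667 47
0.099 22 [0.4631 0.2363 0.0992] [0.5131 0.2423 0.102 ]
0.102 11 [0.4589 0.2547 0.1029] [0.4998 0.2909 0.105 ]
0.105 32 [0.4675 0.2521 0.1051] [0.5    0.2814 0.1078]
0.108 12 [0.4759 0.2497 0.1081] [0.5001 0.2678 0.1098]
0.111 8 [0.4712 0.26   0.1115] [0.4979 0.2649 0.114 ]
0.114 14 [0.4715 0.258  0.1141] [0.4981 0.2647 0.1169]
0.117 11 [0.4717 0.2579 0.1172] [0.4981 0.2657 0.12  ]
0.12 11 [0.472  0.2595 0.1206] [0.4958 0.2726 0.1229]
0.123 19 [0.4723 0.2585 0.1232] [0.4987 0.2768 0.1257]
0.126 4 [0.4724 0.2604 0.1277] [0.4989 0.2687 0.1284]
0.129 4 [0.4728 0.2611 0.1297] [0.499  0.2699 0.1313]
[-3.3  -1.32  5.96]
```

The block is down 1.8 mm at about 7 N and the flange is seated. I'll push 1.3 mm further and hold.

Request:
step_arm(moves=[[-0.1,-0.4,0.4,0,0,0,35],[-0.1,-0.4,0.8,0,0,0,35],[-0.1,-0.4,1.1,0,0,0,35],[-0.1,-0.4,1.3,0,0,0,35],[-0.1,-0.4,1.3,0,0,0,35]])

```text
clock: 13.0
tcp_pos: [0.487, 0.2678, 0.1562]
orientation: [2.374, 2.056, 0.003]
contact_force: [-2.0, -0.9, 6.7]
grip_width: 0.0358
gripper_force: 58.0
```

```bash
python3 z.py | head -3
```

```text
shift mm [-0.5 -0.4  0.4] turn [ 0.0018 -0.001  -0.0002] | tcp [0.487  0.2678 0.1562] F [-2.   -0.87  6.72] w 35.8 t 13.0
dz mm -2.138565702245155 287
side dz -2.022066919484797 46
```

Some slip (tips sliding down the stem). I'll grip more firmly and press further in small steps.

Request:
step_arm(moves=[[0,0,0,0,0,0,34],[0,0,0,0,0,0,34],[0,0,0.5,0,0,0,34],[0,0,1,0,0,0,34],[0,0,1,0,0,0,34],[0,0,1,0,0,0,34]], grip_force=100)

```text
clock: 13.7
tcp_pos: [0.487, 0.2678, 0.1555]
orientation: [2.374, 2.056, 0.003]
contact_force: [-2.2, -1.7, 8.6]
grip_width: 0.0353
gripper_force: 76.3
```

```bash
python3 z.py | head -3
```

```text
shift mm [-0.6 -0.5 -0.3] turn [ 0.002  -0.001  -0.0002] | tcp [0.487  0.2678 0.1555] F [-2.21 -1.67  8.6 ] w 35.3 t 13.7
dz mm -2.918596401319048 286
side dz -2.1458747170348906 47
```

Request:
step_arm(moves=[[0,0,0.4,0,0,0,34],[0,0,0.8,0,0,0,34],[0,0,0.8,0,0,0,34],[0,0,0.8,0,0,0,34]])

```text
clock: 14.2
tcp_pos: [0.4871, 0.2679, 0.1548]
orientation: [2.374, 2.056, 0.003]
contact_force: [-2.1, -2.6, 10.5]
grip_width: 0.0355
gripper_force: 76.4
```

```bash
python3 z.py
```

```text
shift mm [-0.7 -0.5 -1. ] turn [ 0.0021 -0.0011 -0.0001] | tcp [0.4871 0.2679 0.1548] F [-2.11 -2.57 10.49] w 35.5 t 14.2
dz mm -3.106954576314163 295
side dz -2.8575775804376704 47
0.099 19 [0.4589 0.2363 0.099 ] [0.5103 0.2893 0.102 ]
0.102 18 [0.462  0.25   0.1024] [0.5022 0.2872 0.1049]
0.105 30 [0.4706 0.2511 0.1051] [0.4999 0.2736 0.1073]
0.108 6 [0.4737 0.2626 0.1081] [0.492  0.2662 0.1109]
0.111 12 [0.471  0.2575 0.111 ] [0.4977 0.2658 0.1139]
0.114 14 [0.4714 0.2576 0.1142] [0.498  0.2666 0.1169]
0.117 11 [0.4716 0.2598 0.1178] [0.4984 0.2751 0.1199]
0.12 18 [0.4771 0.2583 0.12  ] [0.4985 0.2765 0.123 ]
0.123 10 [0.4722 0.261  0.123 ] [0.4987 0.2717 0.1258]
0.126 4 [0.4724 0.2647 0.1268] [0.4989 0.2687 0.1284]
0.129 5 [0.4727 0.2591 0.1291] [0.4991 0.271  0.1311]
[-1.97 -1.34  9.59]
```

Request:
step_arm(moves=[[0,0,0.3,0,0,0,34],[0,0,0.3,0,0,0,34],[0,0,0.3,0,0,0,34],[0,0,0.3,0,0,0,34],[0,0,0.3,0,0,0,34],[0,0,0.3,0,0,0,34],[0,0,0.3,0,0,0,34]])

```text
clock: 15.0
tcp_pos: [0.4871, 0.2679, 0.1546]
orientation: [2.374, 2.056, 0.003]
contact_force: [-3.4, -1.7, 11.1]
grip_width: 0.0356
gripper_force: 76.5
```

```bash
python3 - <<'E'
from h import *
f=r.grab_frame("side");cv2.imwrite("pics/press.png",cv2.cvtColor(cv2.resize(f["image"][110:185,165:245],None,fx=7,fy=7),cv2.COLOR_RGB2BGR));print(r.get_obs()["contact_force"],r.get_obs()["tcp_pos"])
E
```

```text
[-2.633964   -0.87374012 10.52423056] [0.4870735  0.26790882 0.15464856]
```

View pics/press.png

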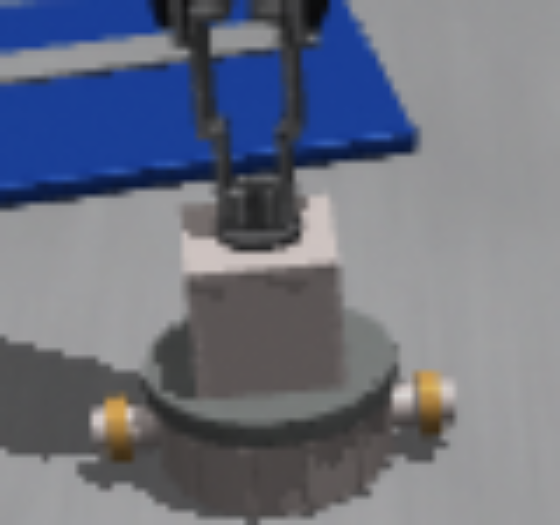

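The flange sits flat on the block (crop (258,240)), and the press was held at about 12 N. I'll relax the push, open to 44 mm, then rise.

Request:
step_arm(moves=[[0,0,-1,0,0,0,34],[0,0,-2,0,0,0,34],[0,0,-3,0,0,0,34],[0,0,-3.5,0,0,0,36],[0,0,-3.5,0,0,0,39],[0,0,-3.5,0,0,0,42],[0,0,-3.5,0,0,0,43.8],[0,0,-3.5,0,0,0,43.8]])

```text
clock: 15.85
tcp_pos: [0.486, 0.2673, 0.1565]
orientation: [-2.374, -2.057, 0.001]
contact_force: [0.9, 0.4, -1.4]
grip_width: 0.0439
gripper_force: 5.3
```

Request:
step_arm(moves=[[0,0,0,0,0,0,43.8],[0,0,-3,0,0,0,43.8],[0,0,-8,0,0,0,43.8],[0,0,-15,0,0,0,43.8],[0,0,-25,0,0,0,43.8],[0,0,-40,0,0,0,43.8],[0,0,-50,0,0,0,43.8],[0,0,-50,0,0,0,43.8]])

```text
clock: 16.65
tcp_pos: [0.4871, 0.2683, 0.2091]
orientation: [2.374, 2.056, 0.006]
contact_force: [-0.9, 0.6, -1.2]
grip_width: 0.0442
gripper_force: 5.3
```

```bash
python3 - <<'E'
from h import *
go(.501,-.277,.19,-66)
f=r.grab_frame("side");W=world(f);T=r.get_obs()["tcp_pos"];d=np.hypot(W[...,0]-T[0],W[...,1]-T[1])
p=W[(d<.04)&(W[...,2]>.14)&(W[...,2]<T[2]-.03)];print("tongs low z rel tcp",p[:,2].min()-T[2],p.min(0),p.max(0))
S=W;m=(abs(S[...,0]-.485)<.025)&(abs(S[...,1]-.266)<.025)&(f["image"].sum(2)<330)&(S[...,2]<.135)&(S[...,2]>.1);p=S[m];print("plug",p.min(0),p.max(0))
S0=world(dict(np.load("pics/side0.npz")))
m=(abs(S0[...,0]-.485)<.026)&(S0[...,1]<.25)&(S0[...,1]>.24)&(abs(S0[...,2]-.105)<.004)&(abs(S[...,2]-.103)<.009);print("side dz",np.mean((S-S0)[m][:,2])*1000,m.sum())
cv2.imwrite("pics/rel.png",cv2.cvtColor(cv2.resize(f["image"][85:185,150:260],None,fx=5,fy=5),cv2.COLOR_RGB2BGR))
E
```

```text
shift mm [-537.8   91.4   18.2] turn [ 0.0018 -0.0036  1.0088] | tcp [0.4871 0.2683 0.2091] F [-0.91  0.61 -1.2 ] w 44.2 t 16.65
tongs low z rel tcp -0.04329863905190082 [0.46051946 0.25708704 0.16468068] [0.51205892 0.27834208 0.17759522]
plug [0.46167206 0.24189806 0.10168275] [0.50779838 0.29003545 0.12681019]
side dz -0.1494209792011557 47
```

View pics/rel.png

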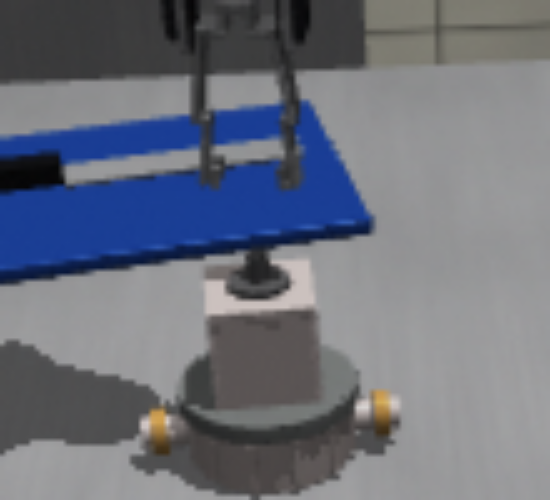

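The stopper is seated and released (crop (258,280)), the block is up again, and the tongs are free and upright. Returning to the stand.

Request:
step_arm(moves=[[-25,4,0,0,0,0.06,43.8],[-65,11,0,0,0,0.14,43.8],[-110,19,2,0,0,0.22,43.8],[-155,26,4,0,0,0.3,43.8],[-200,34,6,0,0,0.38,43.8],[-245,42,8,0,0,0.46,43.8],[-290,49,10,0,0,0.54,43.8],[-330,56,10,0,0,0.62,43.8]])

```text
clock: 17.5
tcp_pos: [0.4934, -0.0697, 0.1961]
orientation: [-2.891, -1.228, 0.002]
contact_force: [0.3, 0.0, -0.1]
grip_width: 0.0439
gripper_force: 5.3
```

```bash
python3 -c "
from h import *
go(.501,-.277,.19,-66)"
```

```text
shift mm [-143.9  149.3    6.2] turn [-0.0004  0.0013  0.3845] | tcp [ 0.4934 -0.0697  0.1961] F [ 0.32  0.02 -0.08] w 43.9 t 17.5
```

Request:
step_arm(moves=[[-25,25,3,0,0,0.08,43.8],[-52,54,6,0,0,0.16,43.8],[-80,83,6,0,0,0.24,43.8],[-105,109,6,0,0,0.31,43.8],[-125,130,6,0,0,0.36,43.8],[-138,143,6,0,0,0.384,43.8],[-144,149,6,0,0,0.384,43.8],[-144,149,6,0,0,0.384,43.8]])

```text
clock: 18.3
tcp_pos: [0.5027, -0.2743, 0.1906]
orientation: [-3.071, -0.661, 0.0]
contact_force: [-0.4, 0.8, -0.6]
grip_width: 0.0435
gripper_force: 5.3
```

Request:
step_arm(moves=[[0,0,0,0,0,0,43.8],[0,0,0,0,0,0,43.8],[0,0,0,0,0,0,43.8]])

```text
clock: 18.6
tcp_pos: [0.5029, -0.2729, 0.1909]
orientation: [-3.07, -0.664, -0.0]
contact_force: [-0.5, 0.7, -1.3]
grip_width: 0.0439
gripper_force: 5.3
```

```bash
python3 - <<'E'
from h import *
go(.5009,-.2774,.115,-66)
f=r.grab_frame("side");W=world(f);T=r.get_obs()["tcp_pos"];d=np.hypot(W[...,0]-T[0],W[...,1]-T[1])
for a,b in((.06,.045),(.045,.035),(.035,.02)):
    p=W[(d<.04)&(W[...,2]>T[2]-a)&(W[...,2]<T[2]-b)];
    if len(p)>4: print(a,len(p),"minz",(p[:,2].min()-T[2]).round(4),cv2.minAreaRect(p[:,:2].astype(np.float32)*1000))
cv2.imwrite("pics/st.png",cv2.cvtColor(cv2.resize(f["image"][200:370,110:310],None,fx=3,fy=3),cv2.COLOR_RGB2BGR))
E
```

```text
shift mm [-3.7  3.3 75.9] turn [-0.0002 -0.0003  0.0071] | tcp [ 0.5029 -0.2729  0.1909] F [-0.54  0.69 -1.31] w 43.9 t 18.6
0.06 6 minz -0.0459 ((501.5707092285156, -275.40679931640625), (11.40550422668457, 45.51585388183594), 27.265012741088867)
0.045 86 minz -0.0448 ((500.6733093261719, -274.5028991699219), (14.658428192138672, 52.22267532348633), 30.07472038269043)
0.035 137 minz -0.035 ((501.4048156738281, -273.8465270996094), (14.097108840942383, 50.78001403808594), 30.0454158782959)
```

View pics/st.png

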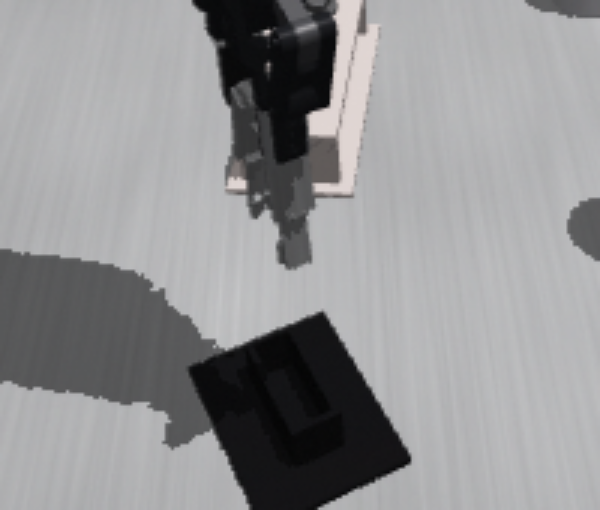

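Tongs are above the pocket, tip at crop (294,267) with the pocket around (290,390). I'll compare with the first lift picture to spot any slip.

```bash
python3 - <<'E'
from h import *
f=r.grab_frame("side")
def px(P): return cv2.projectPoints(np.array([P],float),f["rvec"],f["tvec"],f["mtx"],None)[0].ravel()
a=px([.5012,-.2778,.1626-.0455]);b=px([.5029,-.2729,.1909-.0455]);print((a-[110,200])*3,(b-[110,200])*3,"pred diff",(b-a)*3)
A=cv2.imread("pics/lift.png");B=cv2.imread("pics/st.png")
t=A[230:320,230:330]
M=cv2.matchTemplate(B[150:340,180:400],t,cv2.TM_CCOEFF_NORMED);_,v,_,l=cv2.minMaxLoc(M);print("obs diff",l[0]+180-230,l[1]+150-230,v)
e=px([.5029+.00914,-.2729+.00407,.1454]);print("10mm tool x ->",(e-b)*3)
go(.5009,-.2774,.115,-66)
E
```

```text
[279.55599045 279.38590848] [278.69174554 234.32085649] pred diff [ -0.86424491 -45.06505199]
obs diff 1 -47 0.9139525294303894
10mm tool x -> [17.78637736 -6.87962909]
shift mm [-3.4  2.8 75.9] turn [-0.0001 -0.0002  0.0062] | tcp [ 0.5028 -0.2734  0.1909] F [-0.52  0.03 -0.85] w 43.6 t 18.7
```

Request:
step_arm(moves=[[-4,2.8,5,0,0,0.006,43.8],[-4,2.8,25,0,0,0.006,43.8],[-4,2.8,50,0,0,0.006,43.8],[-4,2.8,75,0,0,0.006,43.8],[-4,2.8,92,0,0,0.006,43.8],[-4,2.8,102,0,0,0.006,43.8],[-4,2.8,105,0,0,0.006,43.8],[-4,2.8,105,0,0,0.006,43.8]])

```text
clock: 19.5
tcp_pos: [0.5002, -0.2786, 0.0858]
orientation: [3.073, 0.651, -0.0]
contact_force: [-0.6, -0.6, -0.3]
grip_width: 0.0437
gripper_force: 5.3
```

```bash
python3 -c "
from h import *
go(.5001,-.2777,.053,-66)"
```

```text
shift mm [ 0.3 -0.8 32.8] turn [ 0.      0.     -0.0012] | tcp [ 0.5002 -0.2786  0.0858] F [-0.64 -0.56 -0.27] w 43.7 t 19.5
```

Request:
step_arm(moves=[[0.3,-0.8,2,0,0,0,43.8],[0.3,-0.8,5,0,0,0,43.8],[0.3,-0.8,8,0,0,0,43.8],[0.3,-0.8,11,0,0,0,43.8],[0.3,-0.8,11,0,0,0,43.8]])

```text
clock: 20.0
tcp_pos: [0.4998, -0.2775, 0.0744]
orientation: [-3.073, -0.651, 0.001]
contact_force: [0.4, 1.6, -0.4]
grip_width: 0.0442
gripper_force: 5.3
```

Request:
step_arm(moves=[[0,0,4,0,0,0,43.8],[0,0,8,0,0,0,43.8],[0,0,12,0,0,0,43.8],[0,0,16,0,0,0,43.8],[0,0,19,0,0,0,43.8],[0,0,20,0,0,0,43.8],[0,0,20,0,0,0,43.8]])

```text
clock: 20.7
tcp_pos: [0.5, -0.2775, 0.0546]
orientation: [-3.073, -0.651, 0.0]
contact_force: [0.2, -0.2, -1.6]
grip_width: 0.044
gripper_force: 5.3
```

Request:
step_arm(moves=[[0,0,1,0,0,0,43.8],[0,0,2,0,0,0,43.8],[0,0,2.5,0,0,0,43.8],[0,0,2.5,0,0,0,43.8]])

```text
clock: 21.1
tcp_pos: [0.5001, -0.2776, 0.0523]
orientation: [3.073, 0.651, -0.0]
contact_force: [0.4, 0.4, -0.4]
grip_width: 0.0436
gripper_force: 5.3
```

Request:
step_arm(moves=[[0,0,0,0,0,0,46],[0,0,0,0,0,0,48],[0,0,0,0,0,0,52],[0,0,0,0,0,0,60],[0,0,0,0,0,0,75],[0,0,0,0,0,0,85],[0,0,0,0,0,0,85],[0,0,0,0,0,0,85]])

```text
clock: 21.9
tcp_pos: [0.5001, -0.2776, 0.0523]
orientation: [3.073, 0.651, 0.0]
contact_force: [0.1, 0.3, -0.1]
grip_width: 0.085
gripper_force: 0.0
```

Request:
step_arm(moves=[[0,0,0,0,0,0,85],[0,0,-10,0,0,0,85],[0,0,-30,0,0,0,85],[0,0,-60,0,0,0,85],[0,0,-100,0,0,0,85],[0,0,-140,0,0,0,85],[0,0,-150,0,0,0,85],[0,0,-150,0,0,0,85]])

```text
clock: 22.7
tcp_pos: [0.5014, -0.2781, 0.205]
orientation: [3.07, 0.651, 0.006]
contact_force: [-1.0, 0.5, -0.7]
grip_width: 0.0851
gripper_force: 0.0
```

```bash
python3 - <<'E'
from h import *
f=r.grab_frame("side");W=world(f);W0=world(dict(np.load("pics/side0.npz")))
for n,S in(("now",W),("start",W0)):
    m=(abs(S[...,0]-.501)<.04)&(abs(S[...,1]+.277)<.04)&(S[...,2]>.06)&(S[...,2]<.125);p=S[m];print(n,p[:,2].max(),cv2.minAreaRect(p[:,:2].astype(np.float32)*1000))
S=W
for y,x in((.0619,.5176),(.0047,.5092)):
    print("cap",[Q[(abs(Q[...,0]-x)<.02)&(abs(Q[...,1]-y)<.02)&(Q[...,2]>.0535)].mean(0).round(4) for Q in(W,W0)])
m=(abs(S[...,0]-.485)<.02)&(abs(S[...,1]-.266)<.02)&(S[...,2]>.1075);p=S[m];print("plug",p.min(0),p.max(0))
print(r.get_obs()["tcp_pos"],r.get_obs()["clock"])
cv2.imwrite("pics/fin.png",cv2.cvtColor(f["image"],cv2.COLOR_RGB2BGR))
E
```

```text
now 0.1084195419252225 ((500.0533447265625, -277.38543701171875), (22.188846588134766, 48.47964859008789), 24.06866455078125)
start 0.10913457686459402 ((501.0288391113281, -276.87005615234375), (22.595117568969727, 49.11037063598633), 23.682209014892578)
cap [array([0.5291, 0.067 , 0.055 ]), array([0.5166, 0.0591, 0.0591])]
cap [array([nan, nan, nan]), array([0.5081, 0.0034, 0.0567])]<stdin>:7: RuntimeWarning: Mean of empty slice.
  ret = um.true_divide(
Traceback (most recent call last):
ValueError: zero-size array to reduction operation minimum which has no identity
```

```bash
python3 - <<'E'
from h import *
W=world(r.grab_frame("top"));W0=world(dict(np.load("pics/top0.npz")))
for x,y in((.5176,.0619),(.5092,.0047)):
    print("cap",[Q[(abs(Q[...,0]-x)<.02)&(abs(Q[...,1]-y)<.02)&(Q[...,2]>.0535)&(Q[...,2]<.08)].mean(0).round(4) for Q in(W,W0)])
a=(abs(W[...,0]-.485)<.022)&(abs(W[...,1]-.266)<.022)&(W[...,2]<.15)
for lo,hi in((.1065,.112),(.118,.13)):
    p=W[a&(W[...,2]>lo)&(W[...,2]<hi)];print("plug",len(p),np.median(p,0).round(4),cv2.minAreaRect(p[:,:2].astype(np.float32)*1000))
E
```

```text
cap [array([0.5168, 0.0616, 0.0591]), array([0.5175, 0.0617, 0.0589])]
cap [array([0.5085, 0.0046, 0.0573]), array([0.5086, 0.005 , 0.0569])]
plug 257 [0.4846 0.2662 0.1087] ((484.5130615234375, 266.4778747558594), (43.963985443115234, 42.59109115600586), 88.24755096435547)
plug 42 [0.4856 0.2668 0.1248] ((485.88226318359375, 267.7736511230469), (11.24924087524414, 10.94534969329834), 87.25859832763672)
```

```bash
python3 -c "
from h import *
print(r.hand_in())"
```

```text
the job is handed in; nothing more can be done
None
```

The job is handed in; no verdict came back. By my measurements, the stopper is fully home in the port after a push of about 12 N (block about 3 mm down, since sprung back up), the tongs are standing in their stand and the caps have not moved; I did not re-measure the jar and bottle.

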